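# Index a handle blank at the drill bush

### The arm

A 6-joint arm with a two-finger parallel gripper is mounted at the origin on a cart in front of the work surface, level with it; the furniture and walls round the work are solid. World frame = base frame: x ahead of the robot, y to its left, z up, the work surface at z = 0. Lengths are in m, angles in rad, forces in N, time in s.
With the tool pointing down it reaches from about 0.25 to 0.725 m from the base axis. Payload 9.7 kg.
Tool frame: the origin (TCP) lies midway between the tips of the shut fingers; the grasp point (between the pads) lies 19 mm behind it; z points along the fingers, x is the direction in which the jaws open and shut, and the axes are right-handed (so a half turn about z gives the same grasp; the last joint's range is limited). The gripper opens to 85 mm and grips with 20 to 120 N. Pads are 22 mm wide; open, the fingers measure 114 mm over their backs; the gripper's body (76 mm by 85 mm) begins 54 mm behind the grasp point. The pads swing forward as they close: fully open they stand 13 mm farther back than shut.
Start: joints at [1.133, 0.087, 0.176, 1.66, 0, 1.571], TCP at [0.233, 0.498, 0.231] pointing down, gripper open.
Joint ranges: [-3.13, 3.13], [-0.85, 1.81], [-1.15, 1.24], [-2.2, 2.28], [-1.44, 1.52], [-3.14, 3.14]. Speed limits (rad/s): [2.22, 2.22, 2.57, 3.14, 3.14, 3.14].

### API

Orientations are given as a unit quaternion [x, y, z, w].
In Python, from bench import get_state, camera, job_done gives the robot as it stands.
- The arm moves only by the shell command python3 -m crank 'ROWS' [FORCE]. ROWS is JSON, a list that holds one entry, the list of rows, each a list of 7 numbers: the turn, a rotation vector about the world's x, y, z in degrees, then the shift along the world's x, y, z in cm, then the closure, from -1 (fully open) to 1 (shut), so that 0 is half open. In form: [[[rx, ry, rz, x, y, z, gripper], ...]]. A call has 1 to 8 rows; each row shifts and turns the commanded pose from where the row before left it; what a row does not reach is not made up. A row lasts 1/10 s, in which the tool goes at most 50 mm and 8.59 degrees, less where a joint would pass 70% of its speed; a pose out of reach is approached as far as the arm can. A call is refused whole if a number of a shift passes 5 or a number of a turn 8.59, either way. A call with a gripper value outside its range is refused whole. The fingers move at their own pace and stop on an object; FORCE is the grip in N (left out, the last holds). Time passes only in rows, so rows that do not move let the fingers close. It gives the time, the measured TCP pose, the force and the opening at its end, in the units of the state.
- get_state(): the state, without advancing time (a new reading comes with each control period).
- camera(name): name is "side" or "top" or "wrist"; returns a dict with "img" (400x640x3 uint8, red, green, blue), "depth" (400x640 float32, m along the optical axis (not along the pixel's ray), 0 where there is no reading), "fx", "fy", "cx", "cy" (pixels), "k1" (the pictures are not rectified: a ray, as slopes to the right and down, at radius r is drawn at 1 + k1 r^2 times it, then the intrinsics apply), "R" (3x3) and "t" (3): a world point X has camera coordinates R X + t; the wrist camera has in their place "hand_eye" (4x4, takes a point from camera to tool coordinates, whose origin is the TCP and whose axes are the tool frame's). Camera axes: x right, y down, z forward; pixel columns grow to the right and rows downward; lengths in m; the calibration is good to about 2 mm. A picture is of the moment at which its call begins: read the wrist's pose just before it.
- job_done(): hands the job in, once; it reports no verdict.
The state is a dict: "time": time; "joint_pos": joint angles; "dq": joint speeds; "joint_efforts": joint torques, N m; "tool_pos": TCP position; "tcp_rot": TCP orientation; "force": force on the tool from outside, world axes, zero at the start; "ft_torque": the same for the moment, N m; "gripper_width": finger opening in m.
Only numpy, scipy, OpenCV 4.12 (cv2) and the standard library are available. Lean on these libraries where they do the work, as an engineer would, in place of code of your own. Each camera call takes 0.05 s, during which the arm holds its last target. There are 200 camera calls.

### The job

Get the turned wooden file handle ready for drilling: lay it centred in the two V-blocks of the slide carriage with its pale ferrule end towards the drill bush in the blue upright plate, and let go of it. Then grip the red post of the carriage and slide the carriage towards the bush until its sprung ball drops into the notch of the brass index strip; do not run on past the notch. Finish still gripping the red post, with the carriage kept still in the notch, and leave the steel rule, the marker and the sharpening stone where they are.

Things in the scene. Friction and masses are not known exactly. Their poses are not given: they have to be found in the camera images.
- wood_handle: turned orange-brown wooden file handle with a pale ferrule at one end, about 30 mm thick and 96 mm long, 50 g, lying on the bench; origin under its middle at bench level (its axis is 15 mm above the origin); its z is up, its length runs along its y, the pale ferrule end is at -y. The thickest part is 30 mm across; pinch it across its length near the middle
- handle_mid (a point): point on the wooden handle's axis, halfway along it
- ferrule_end (a point): centre of the pale ferrule's end face, 48 mm from handle_mid
- cradle (a point): where handle_mid belongs, on the carriage: midway between two dark V-blocks (10 mm thick, 48 mm wide, centred 25 mm before and behind this point, 40 mm free between), about 62 mm above the bench, 31 mm above the flat carriage top. The V flanks centre the handle. y runs along the rail towards the drill bush, x across, z up; rides on the carriage
- grip_post: red upright square post, 20 x 20 mm, rounded edges, fixed on the tail of the carriage 85 mm behind the cradle (on the side away from the bush); origin at its foot on the aluminium carriage top, 32 mm above the bench; 46 mm high, with a dark foot 28 mm square and 6 mm high; same axes as cradle
- post_grip (a point): point in the red post 12 mm below its top, 66 mm above the bench, good to pinch, preferably across the rail
- carriage (a joint): position of the carriage along the rail in m, 0 at the end away from the bush, growing towards the bush (along cradle's y), up to 0.175; it slides with about 1.5 N friction and stays where it is left
- pointer (a point): foot of the brass ball plunger, on the side lug of the carriage, 40 mm beside the middle of the carriage, exactly abreast of the cradle; a red line on the lug marks it. Its sprung ball (10 mm) rides just above the brass strip
- notch (a point): middle of the notch on the brass index strip, between two steel cross ridges with crests 6 mm either side; a white mark on the strip's outer edge shows it. y runs along the rail to the bush. Ball in notch: pointer and notch level along the rail. Passing the first ridge takes about 5 N more than friction, then the ball drops in and pulls the carriage to the middle; leaving takes 5 N again
- bush_stand: fixed blue stand carrying the brass strip: upright plate 70 mm wide, 12 thick, 95 high over the bench, with the steel drill bush 63 mm above the bench facing the carriage; origin under the plate, 10 mm above the bench; y runs along the rail away from the carriage. At the notch the plate's middle is 80 mm from the cradle; the bush stands 9 mm out of its middle
- slide_base: fixed grey base plate, 104 x 370 x 10 mm, with the steel rail along its y; origin under its centre at bench level, y towards the drill bush
- steel_rule: grey steel rule, 26 x 210 x 10 mm, lying on the bench, to be left alone; origin under the centre, length along y
- marker: blue and white marker pen, 16 x 101 x 18 mm, lying on the bench, to be left alone; origin under the centre, length along y
- sharpening_stone: grey sharpening stone, 32 x 110 x 26 mm, lying on the bench, to be left alone; origin under the centre, length along y
There are look-alikes about, which are no part of the job. There is more than one size of the wood_handle; the one meant has the size given above.

How it is judged:
On the way, in this order (a step that is already met when the one before it is completed fails the run):
1. the handle lies in both V-blocks, ferrule towards the bush, let go and at rest, while the carriage is still short of the notch (y of handle_mid in the frame of cradle between -0.01 and 0.01 m and x of handle_mid in the frame of cradle between -0.005 and 0.005 m and z of handle_mid in the frame of cradle between -0.007 and 0.007 m and angle between the y axis of wood_handle and the y axis of cradle, either way round below 0.15 rad and y of ferrule_end in the frame of cradle above 0.02 m and contact force between the fingers and wood_handle below 0.1 N and linear speed of wood_handle below 0.02 m/s and y of pointer in the frame of notch below -0.03 m), for 0.2 s.
2. the carriage is in the notch with the red post in the fingers (y of pointer in the frame of notch between -0.0025 and 0.0025 m and contact force between the fingers and grip_post above 3 N), for 0.3 s.
At the end, for the whole second after the job is handed in: Carriage still, pointer within 2.5 mm of the notch along the rail, fingers holding the red post (over 3 N); handle untouched in the V-blocks: its middle within 10 mm of the cradle along the rail, 5 mm across, 7 mm in height, within 0.15 rad of the rail, ferrule towards the bush (all of step 2 and y of handle_mid in the frame of cradle between -0.01 and 0.01 m and x of handle_mid in the frame of cradle between -0.005 and 0.005 m and z of handle_mid in the frame of cradle between -0.007 and 0.007 m and angle between the y axis of wood_handle and the y axis of cradle, either way round below 0.15 rad and y of ferrule_end in the frame of cradle above 0.02 m and contact force between the fingers and wood_handle below 0.1 N and velocity of joint carriage between -0.004 and 0.004 m/s); the arm keeps its last pose, push and grip.
It fails at once if the carriage runs more than 10 mm past the notch (y of pointer in the frame of notch above 0.01 m).
It fails at once if the steel rule is moved more than 20 mm (distance of steel_rule from where it was at the start of the episode above 0.02 m).
It fails at once if the marker is moved more than 20 mm (distance of marker from where it was at the start of the episode above 0.02 m).
It fails at once if the sharpening stone is moved more than 20 mm (distance of sharpening_stone from where it was at the start of the episode above 0.02 m).
It also fails if it takes over 58 s, if anything falls off the work surface, if the arm or the gripper's body presses on something with over 40 N, if the wrist force passes 120 N, or if a joint passes its speed limit or range.

## Working session

There is one attempt and no reset: what is moved stays moved. The work goes in short steps, Python scripts to look and compute and a shell command to move; the robot and the scene stay as the last step left them, time stands still between calls to the robot, and variables do not carry over. Pictures are saved under pics/ and viewed, about 8 in all and at most 12, crops included, and the job is handed in when it is done.

```bash
mkdir -p pics; cat > h.py <<'E'
import numpy as np, cv2
from bench import get_state, camera
from scipy.spatial.transform import Rotation as Rn
def snap(name,fn=None):
    s=get_state(); c=camera(name)
    if name=='wrist':
        q=Rn.from_quat(s['tcp_rot']).as_matrix(); H=np.array(c['hand_eye'])
        Rwc=q@H[:3,:3]; o=q@H[:3,3]+np.array(s['tool_pos'])
        c['R']=Rwc.T; c['t']=-Rwc.T@o
    c['R']=np.array(c['R']);c['t']=np.array(c['t']).ravel()
    if fn: cv2.imwrite('pics/'+fn,c['img'][:,:,::-1])
    return c
def rays(c,uv):
    uv=np.atleast_2d(np.array(uv,float))
    d=np.c_[(uv[:,0]-c['cx'])/c['fx'],(uv[:,1]-c['cy'])/c['fy']]; u=d.copy()
    for _ in range(20): u=d/(1+c['k1']*(u**2).sum(1,keepdims=True))
    return np.c_[u,np.ones(len(u))]
def onz(c,uv,z):
    r=rays(c,uv)@c['R']; o=-c['R'].T@c['t']
    return o+r*((z-o[2])/r[:,2])[:,None]
def depthpts(c,uv):
    uv=np.atleast_2d(uv).astype(int); r=rays(c,uv)
    return (r*c['depth'][uv[:,1],uv[:,0]][:,None]-c['t'])@c['R']
E
python3 - <<'E'
from h import *
for n in('top','side'):
    c=snap(n,n+'0.png'); np.savez(n+'0.npz',**c); print(n,c['fx'],c['k1'],-c['R'].T@c['t'],c['R'][2])
s=get_state();print(s['time'],s['tool_pos'],s['tcp_rot'],s['gripper_width'],s['force'])
E
```

```text
top 394.6161504670477 -0.05642043505910565 [ 0.27445804 -0.08836592  1.17284976] [ 0.19208103 -0.00664643 -0.98135656]
side 440.07515632885594 -0.06630206582988106 [ 0.13734227 -1.01740012  0.60545892] [ 0.32239606  0.82150699 -0.47030527]
0.1 [0.23307471 0.49794055 0.2306362 ] [ 8.43789746e-01  5.36673530e-01 -5.27679106e-04  3.28293261e-04] 0.08553417337958998 [-0.26512271  0.53883763  0.0656077 ]
```

View pics/top0.png

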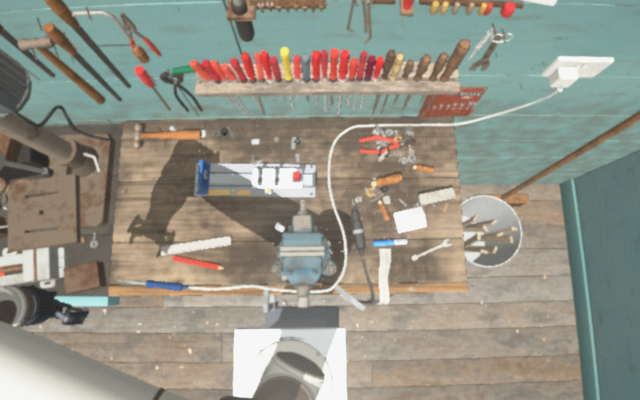

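View pics/side0.png

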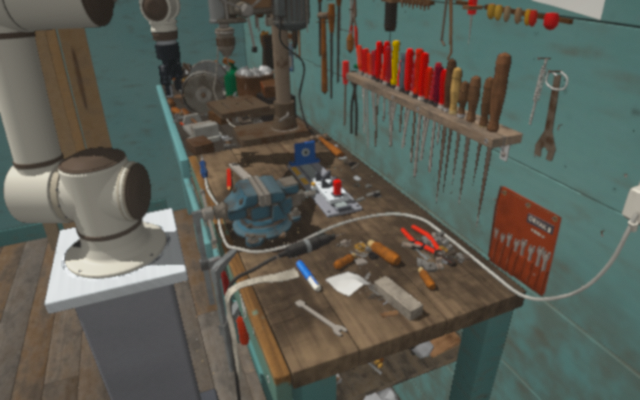

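The top view shows the rail at about (200–315, 180) with the bush at its left end. The red post is at (297,176), the vise at (303,250), and the handle candidates are near (385,180), (385,210) and (425,168). I'll zoom in.

```bash
python3 - <<'E'
from h import *
c=dict(np.load('top0.npz'))
a=c['img'][130:260,340:470,::-1]; b=c['img'][140:205,185:325,::-1]
A=cv2.resize(a,(520,520),interpolation=2); B=cv2.resize(b,None,fx=4,fy=4,interpolation=2)
cv2.imwrite('pics/cropA.png',A)
cv2.imwrite('pics/cropB.png',B)
def p(uv,z): print(uv,z,onz(c,[uv],z)[0].round(4), depthpts(c,[uv])[0].round(4))
for uv in [(388,180),(384,210),(425,168),(439,196)]: p(uv,.015)
for uv in [(297,176),(303,250),(203,178),(310,230)]:p(uv,.07)
hsv=cv2.cvtColor(c['img'],cv2.COLOR_RGB2HSV)
m=cv2.inRange(hsv,(7,130,90),(20,255,255)); m[:, :340]=0;m[:,470:]=0;m[:130]=0;m[260:]=0
n,l,st,ce=cv2.connectedComponentsWithStats(m)
for i in range(1,n):
  if st[i,4]>15:
    v,u=np.nonzero(l==i); w=onz(c,np.c_[u,v],.015)[:,:2]; (x,y),wh,an=cv2.minAreaRect((w*1000).astype(np.float32)); print(st[i],x,y,wh,an)
E
```

```text
(388, 180) 0.015 [ 0.5833 -0.3017  0.015 ] [ 0.5795 -0.2991  0.0293]
(384, 210) 0.015 [ 0.4908 -0.2853  0.015 ] [ 0.4901 -0.2848  0.0184]
(425, 168) 0.015 [ 0.6202 -0.4176  0.015 ] [ 0.6189 -0.4164  0.0192]
(439, 196) 0.015 [ 0.5317 -0.4545  0.015 ] [ 0.529  -0.4507  0.0272]
(297, 176) 0.07 [ 0.5837 -0.0283  0.07  ] [ 0.5811 -0.0288  0.0793]
(303, 250) 0.07 [ 0.3698 -0.0447  0.07  ] [ 0.3656 -0.0466  0.1187]
(203, 178) 0.07 [0.5815 0.2447 0.07  ] [0.5794 0.2424 0.0778]
(310, 230) 0.07 [ 0.4258 -0.0647  0.07  ] [ 0.4199 -0.0656  0.1131]
[417 165  16   7  64] 619.1688232421875 -416.27325439453125 (47.31205368041992, 13.906389236450195) 77.69256591796875
[377 174  25  12 167] 584.3754272460938 -305.4006652832031 (22.634004592895508, 76.28105163574219) 10.964773178100586
[381 205   8  15  54] 484.7718811035156 -286.74090576171875 (46.06612777709961, 13.276204109191895) 13.394094467163086
```

View pics/cropA.png

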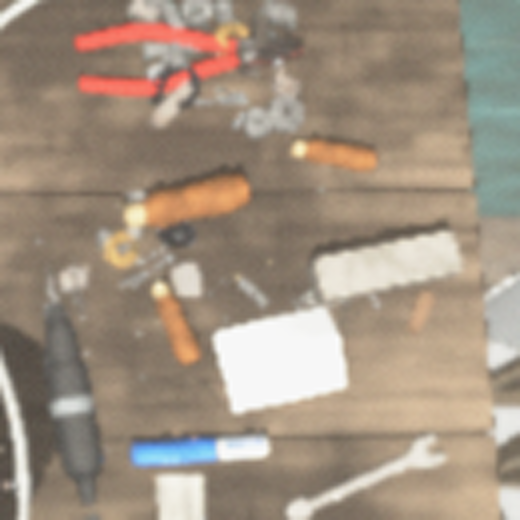

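View pics/cropB.png

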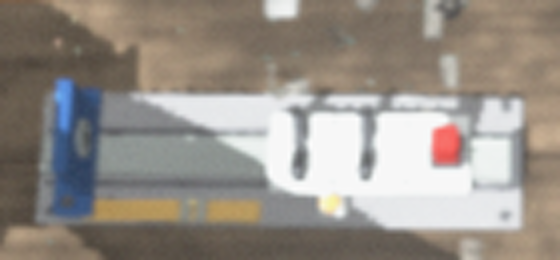

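The large handle is at crop A (190,200), with its ferrule to the left (towards +y) at full-image (374,184). It is about 11° off the rail's y direction. The carriage's V-blocks are at crop B (300,145) and (367,145), the pointer at (331,204) and the notch at (192,210). I'm moving over the carriage for a wrist look.

```bash
python3 -m crank '[[[0,0,-6.75,3,-3.9,0.5,-1],[0,0,-6.75,3,-3.9,0.5,-1],[0,0,-6.75,3,-3.9,0.5,-1],[0,0,-6.75,3,-3.9,0.5,-1],[0,0,-6.75,3,-3.9,0.5,-1],[0,0,-6.75,3,-3.9,0.5,-1],[0,0,-6.75,3,-3.9,0.5,-1],[0,0,-6.75,3,-3.9,0.5,-1]]]'
python3 -m crank '[[[0,0,0,2,-4.5,0,-1],[0,0,0,2,-4.5,0,-1],[0,0,0,0,-4.5,0,-1],[0,0,0,0,-4.5,0,-1],[0,0,0,0,0,0,-1],[0,0,0,0,0,0,-1]]]'
python3 - <<'E'
from h import *
c=snap('wrist','w1.png'); np.savez('w1.npz',**c); s=get_state()
print(s['time'],s['tool_pos'],Rn.from_quat(s['tcp_rot']).as_matrix().round(3),np.round(s['joint_pos'],2),s['force'],-c['R'].T@c['t'],c['fx'],c['k1'])
E
```

```text
time: 0.9
tool_pos: [0.474, 0.1843, 0.2713]
tcp_rot: [0.996, 0.093, -0.0, -0.0]
force: [0.4, 1.7, 0.6]
gripper_width: 0.0857
time: 1.5
tool_pos: [0.5131, 0.0052, 0.271]
tcp_rot: [0.996, 0.094, -0.0, -0.0]
force: [-0.2, 0.6, 0.1]
gripper_width: 0.0855
1.55 [0.51311282 0.00616853 0.27107047] [[ 0.982  0.189 -0.   ]
 [ 0.189 -0.982  0.   ]
 [-0.    -0.    -1.   ]] [0.01 0.02 0.18 1.74 0.   1.39] [ 0.59281772  0.56457975 -0.02734923] [0.4999528  0.07867155 0.41461137] 345.3422036506016 -0.002534165671123572
```

View pics/w1.png

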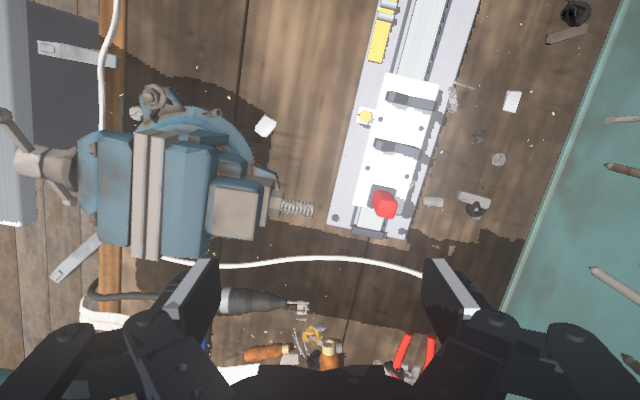

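The wrist view shows the V-blocks at about (410,103) and (397,148), the red post at (384,203), the pointer at (366,117) and the strip notch at about (385,14). Next I'll measure with depth.

```bash
cat > meas.py <<'E'
from h import *
def red(c,zt=.078,lo=(0.5,-.15),hi=(.68,.3)):
    hsv=cv2.cvtColor(c['img'],cv2.COLOR_RGB2HSV)
    m=(cv2.inRange(hsv,(0,150,90),(6,255,255))|cv2.inRange(hsv,(172,150,90),(180,255,255)))>0
    v,u=np.nonzero(m); P=depthpts(c,np.c_[u,v]); k=(P[:,0]>lo[0])&(P[:,0]<hi[0])&(P[:,1]>lo[1])&(P[:,1]<hi[1])&(P[:,2]>zt-.008)&(P[:,2]<zt+.012)
    return P[k]
def cloud(c):
    v,u=np.mgrid[0:400,0:640]; uv=np.c_[u.ravel(),v.ravel()]; return uv,depthpts(c,uv)
def rect(P):
    (x,y),wh,a=cv2.minAreaRect((P[:,:2]*1000).astype(np.float32)); return np.round([x,y,*wh,a],1)
E
python3 - <<'E'
from meas import *
for n in('top0','w1'):
    c=dict(np.load(n+'.npz')); P=red(c); print(n,'red',len(P),P.mean(0),rect(P))
    uv,Q=cloud(c)
    k=(Q[:,0]>.5)&(Q[:,0]<.66)&(Q[:,1]>-.12)&(Q[:,1]<.3)
    q=Q[k]; u=uv[k]; print('zhist',np.histogram(q[:,2],bins=np.arange(-.005,.1,.005))[0])
    ct=(q[:,2]>.028)&(q[:,2]<.035); print('carr top',ct.sum(),rect(q[ct]),q[ct].mean(0))
    b=(q[:,2]>.008)&(q[:,2]<.014); print('base',rect(q[b]))
    img=c['img'][u[:,1],u[:,0]].astype(int)
    vb=(q[:,2]>.036)&(q[:,2]<.075)&(img.max(1)<90)&(np.abs(q[:,0]-.58)<.03)&(q[:,1]<.12);print('V',q[vb].min(0),q[vb].max(0),rect(q[vb]), np.median(q[vb][:,2]))
    ye=(img[:,0]>170)&(img[:,1]>130)&(img[:,2]<120); 
    y=q[ye]
    pl=(y[:,2]>.03);print('plunger',pl.sum(),y[pl].mean(0),rect(y[pl]) if pl.any() else 0)
    st=y[(y[:,2]<.025)]; print('strip',len(st),rect(st), np.histogram(st[:,1],bins=np.arange(.04,.26,.004))[0])
E
```

```text
top0 red 13 [ 0.58342915 -0.02821759  0.07606122] [585.5 -26.8  11.8  13.2  79.3]
zhist [1615 1115 1132  907  467  151  270  541   91   47   47   43   56   13
   37   44   53   17   17   66]
carr top 714 [583.  113.5 305.8  91.3  85.2] [0.5862941  0.04832113 0.03140786]
base [599.4  84.3 407.8 121.4  89.2]Traceback (most recent call last):
  File "<stdin>", line 10, in <module>
    return umr_minimum(a, axis, None, out, keepdims, initial, where)
ValueError: zero-size array to reduction operation minimum which has no identity
```

```bash
python3 - <<'E'
from meas import *
c=dict(np.load('w1.npz')); P=red(c,lo=(.5,-.1)); print('red',len(P),P.mean(0),rect(P))
uv,Q=cloud(c)
def comp(zlo,zhi,extra=None,box=(.5,.68,-.12,.3)):
    k=(Q[:,2]>zlo)&(Q[:,2]<zhi)&(Q[:,0]>box[0])&(Q[:,0]<box[1])&(Q[:,1]>box[2])&(Q[:,1]<box[3])
    if extra is not None:k&=extra
    n,l,s,ce=cv2.connectedComponentsWithStats(k.reshape(400,640).astype(np.uint8),connectivity=4)
    for i in np.argsort(-s[1:,4])[:4]+1:
        if s[i,4]<8: continue
        p=Q[(l==i).ravel()]; e=np.linalg.eigh(np.cov(p[:,:2].T))[1][:,1]
        print('  ',s[i],p.mean(0).round(4),rect(p),'pca',np.degrees(np.arctan2(e[1],e[0])).round(1))
I=c['img'].reshape(-1,3).astype(int)
print('carr');comp(.027,.036)
print('base');comp(.006,.014)
print('V');comp(.04,.072,I.max(1)<110)
print('yel');comp(.012,.06,(I[:,0]>150)&(I[:,1]>120)&(I[:,2]<110))
a=c['img'][0:240,310:470,::-1]; cv2.imwrite('pics/w1c.png',cv2.resize(a,None,fx=2.5,fy=2.5,interpolation=2))
E
```

```text
red 0 [nan nan nan] [0. 0. 0. 0. 0.]
carr
   [ 352   73   88  142 5791] [0.5873 0.0432 0.033 ] [581.1  34.8 149.8  78.5  88.5] pca 88.5
base
   [ 381    0   99  240 5110] [0.63   0.0902 0.011 ] [631.6  59.5 279.1  48.4  88.7] pca 90.1
   [ 326    0   90  230 4835] [0.5553 0.0577 0.011 ] [557.3  54.  265.2  37.6  88.5] pca 86.0
   [425 197  19  10  76] [ 0.6649 -0.0254  0.0069] [ 6.631e+02 -2.380e+01  2.140e+01  1.130e+01  6.000e-01] pca -170.6
   [371 261  17   5  30] [ 0.6154 -0.1188  0.0071] [ 615.3 -118.7    2.4   21.9   89.6] pca 177.9
V
yel<stdin>:2: RuntimeWarning: Mean of empty slice.
  ret = um.true_divide(
```

View pics/w1c.png

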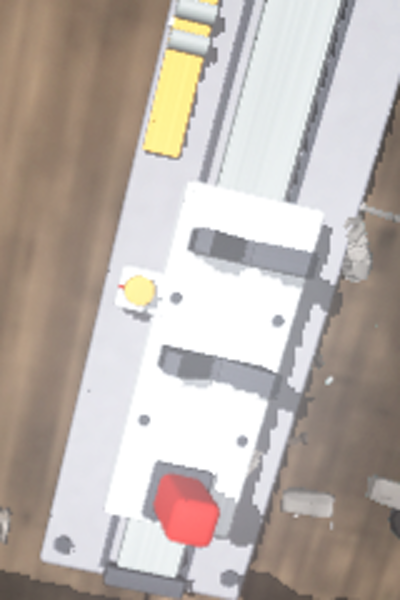

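```bash
python3 - <<'E'
from meas import *
c=dict(np.load('w1.npz'))
f=lambda pts,z:[print(p,onz(c,[[p[0]/2.5+310,p[1]/2.5]],z)[0].round(4)) for p in pts]
print('carriage corners z.032');f([(188,182),(325,212),(240,544),(106,513)],.032)
print('base end z.01');f([(40,562),(240,600)],.010)
print('Vtops: ends');f([(193,228),(322,250),(163,347),(278,375)],.06)
print('plunger');f([(139,290)],.045);f([(120,287)],.03)
print('strip start, ridge1,ridge2, z.014');f([(162,155),(190,40),(197,10)],.014)
hsv=cv2.cvtColor(c['img'],cv2.COLOR_RGB2HSV)
m=cv2.inRange(hsv,(0,150,90),(8,255,255))|cv2.inRange(hsv,(170,150,90),(180,255,255)); m[:180]=0;m[230:]=0;m[:,:360]=0;m[:,410:]=0
v,u=np.nonzero(m);P=depthpts(c,np.c_[u,v]);print(len(P),P.min(0),P.max(0)); T=P[P[:,2]>.073]; print(len(T),T.mean(0),T.min(0),T.max(0))
for p in [(375,120),(366,116),(400,110)]: print(c['img'][p[1],p[0]],depthpts(c,[p])[0])
t=dict(np.load('top0.npz'))
g=lambda pts,z:[print(p,onz(t,[[p[0]/4+185,p[1]/4+140]],z)[0].round(4)) for p in pts]
print('top: corners');g([(45,222),(522,222),(522,97)],.01);print('plunger/ridges');g([(331,204)],.045);g([(192,210),(180,210),(204,210)],.014)
g([(300,110),(300,178),(367,110),(367,178)],.06); g([(447,145)],.078); g([(75,150)],.105)
E
```

```text
carriage corners z.032
(188, 182) [0.5625 0.1091 0.032 ]
(325, 212) [0.6222 0.1083 0.032 ]
(240, 544) [ 0.6255 -0.0429  0.032 ]
(106, 513) [ 0.56   -0.0397  0.032 ]
base end z.01
(40, 562) [ 0.5364 -0.0781  0.01  ]
(240, 600) [ 0.6406 -0.0794  0.01  ]
Vtops: ends
(193, 228) [0.564  0.0906 0.06  ]
(322, 250) [0.6161 0.0921 0.06  ]
(163, 347) [0.5632 0.0432 0.06  ]
(278, 375) [0.6125 0.0409 0.06  ]
plunger
(139, 290) [0.5505 0.0629 0.045 ]
(120, 287) [0.5442 0.0619 0.03  ]
strip start, ridge1,ridge2, z.014
(162, 155) [0.5518 0.1191 0.014 ]
(190, 40) [0.5528 0.1651 0.014 ]
(197, 10) [0.553  0.1765 0.014 ]Traceback (most recent call last):
  File "<stdin>", line 11, in <module>
    return umr_minimum(a, axis, None, out, keepdims, initial, where)
ValueError: zero-size array to reduction operation minimum which has no identity
```

```bash
python3 - <<'E'
from meas import *
c=dict(np.load('w1.npz'))
for p in [(386,208),(366,116),(400,105),(383,50)]: print(c['img'][p[1],p[0]],depthpts(c,[p])[0],c['depth'][p[1],p[0]])
t=dict(np.load('top0.npz'))
g=lambda pts,z:[print(p,onz(t,[[p[0]/4+185,p[1]/4+140]],z)[0].round(4)) for p in pts]
print('top: corners');g([(45,222),(522,222),(522,97)],.01);print('plunger/ridges');g([(331,204)],.045);g([(192,210),(180,210),(204,210)],.014)
g([(300,110),(300,178),(367,110),(367,178)],.06); g([(447,145)],.078); g([(75,150)],.105)
E
python3 -m crank '[[[0,0,0,0,-4.5,0,-1],[0,0,0,0,-4.5,0,-1],[0,0,0,0,-4.5,0,-1],[0,0,0,0.7,-4.5,0,-1],[0,0,0,1,-4.5,0,-1],[0,0,0,1,-4.5,0,-1],[0,0,0,1,-4.5,0,-1],[0,0,0,1,-4.5,0,-1]]]'
python3 -m crank '[[[0,0,0,0,0,-4.5,-1],[0,0,0,0,0,-4.5,-1],[0,0,0,0,0,0,-1],[0,0,0,0,0,0,-1]]]'
python3 - <<'E'
from h import *
c=snap('wrist','w2.png'); np.savez('w2.npz',**c); s=get_state()
print(s['time'],s['tool_pos'],np.round(s['joint_pos'],2),-c['R'].T@c['t'])
E
```

```text
[254 117 117] [ 0.5876041  -0.02213468  0.07735577] 0.35626632
[254 245 166] [0.55160056 0.0627348  0.04033663] 0.3651391
[206 210 216] [0.58560266 0.08041569 0.03353329] 0.36839023
[255 245 152] [0.55738564 0.13224826 0.01556491] 0.36903328
top: corners
(45, 222) [0.5436 0.281  0.01  ]
(522, 222) [ 0.5389 -0.0809  0.01  ]
(522, 97) [ 0.6372 -0.0819  0.01  ]
plunger/ridges
(331, 204) [0.5462 0.0591 0.045 ]
(192, 210) [0.5505 0.1682 0.014 ]
(180, 210) [0.5506 0.1773 0.014 ]
(204, 210) [0.5503 0.1591 0.014 ]
(300, 110) [0.6138 0.0808 0.06  ]
(300, 178) [0.5624 0.0799 0.06  ]
(367, 110) [0.6132 0.0316 0.06  ]
(367, 178) [0.5617 0.0311 0.06  ]
(447, 145) [ 0.5808 -0.028   0.078 ]
(75, 150) [0.5732 0.2321 0.105 ]
time: 2.35
tool_pos: [0.5614, -0.3539, 0.2711]
tcp_rot: [0.995, 0.096, 0.0, -0.0]
force: [1.2, 0.2, 0.8]
gripper_width: 0.0852
time: 2.75
tool_pos: [0.5605, -0.3523, 0.1818]
tcp_rot: [0.995, 0.096, -0.001, -0.0]
force: [-0.0, -0.7, 0.9]
gripper_width: 0.0855
2.8 [ 0.56128264 -0.35301007  0.18424236] [-0.56  0.35  0.4   1.61  0.    0.82] [ 0.54716761 -0.27903148  0.32547333]
```

View pics/w2.png

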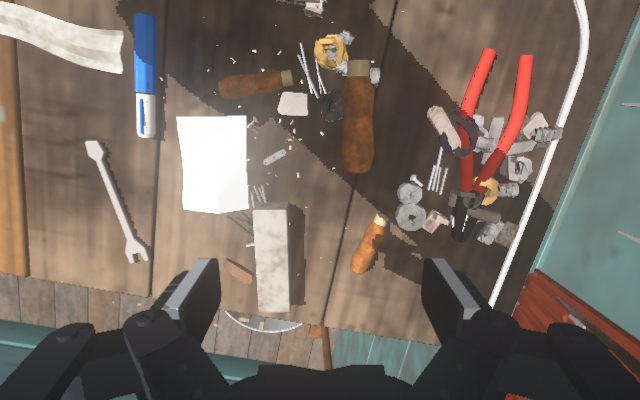

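The wrist view shows the handle upright at (358,118), with its ferrule end at (359,62) and tail at (358,172). A black cap sits at (332,105) in the jaw's path.

```bash
python3 - <<'E'
from meas import *
c=dict(np.load('w2.npz'))
uv,Q=cloud(c)
m=(Q[:,2]>.008)&(uv[:,0]>325)&(uv[:,0]<385)&(uv[:,1]>45)&(uv[:,1]<185)
n,l,s,ce=cv2.connectedComponentsWithStats(m.reshape(400,640).astype(np.uint8))
for i in range(1,n):
    if s[i,4]>15: 
        p=Q[(l==i).ravel()]; print(s[i],p.mean(0).round(4),rect(p),p[:,2].max())
for z in range(58,180,6):
    row=[(u,z) for u in range(322,388)]; p=depthpts(c,row); k=p[:,2]>.012; us=np.array(row)[k,0]
    if k.any(): print(z,us.min(),us.max(),p[k][:,2].max().round(4), onz(c,[[(us.min()+us.max())/2,z]],.015)[0].round(4))
print('cap',depthpts(c,[(328,105),(332,105),(336,100),(332,115),(322,105)]).round(3))
print('ends',onz(c,[(359,61),(358,173)],.010).round(4))
E
```

```text
[ 326   46   54  128 4274] [ 0.5769 -0.2882  0.0245] [ 573.6 -290.8   49.   105.4    8.1] 0.3254733347375452
58 325 341 0.014 [ 0.5519 -0.251   0.015 ]
64 325 369 0.0249 [ 0.5644 -0.2534  0.015 ]
70 347 376 0.0251 [ 0.5775 -0.2557  0.015 ]
76 347 379 0.025 [ 0.5798 -0.2601  0.015 ]
82 345 378 0.027 [ 0.5796 -0.265   0.015 ]
88 343 377 0.3255 [ 0.5795 -0.2701  0.015 ]
94 325 374 0.3255 [ 0.5717 -0.2766  0.015 ]
100 322 373 0.0295 [ 0.5711 -0.2818  0.015 ]
106 323 372 0.0292 [ 0.5721 -0.2867  0.015 ]
112 323 372 0.0289 [ 0.5732 -0.2917  0.015 ]
118 324 371 0.3255 [ 0.5743 -0.2967  0.015 ]
124 343 372 0.0303 [ 0.5841 -0.3     0.015 ]
130 343 372 0.0302 [ 0.5853 -0.3051  0.015 ]
136 342 372 0.0314 [ 0.586  -0.3104  0.015 ]
142 342 373 0.0311 [ 0.5876 -0.3155  0.015 ]
148 341 373 0.0319 [ 0.5884 -0.3209  0.015 ]
154 341 374 0.3255 [ 0.59   -0.3261  0.015 ]
160 341 371 0.3255 [ 0.5899 -0.3317  0.015 ]
166 344 370 0.0309 [ 0.592 -0.337  0.015]
172 348 367 0.3255 [ 0.5937 -0.3424  0.015 ]
cap [[ 0.555 -0.289  0.014]
 [ 0.559 -0.289  0.   ]
 [ 0.562 -0.284  0.01 ]
 [ 0.561 -0.297  0.013]
 [ 0.55  -0.29   0.01 ]]
ends [[ 0.5742 -0.2487  0.01  ]
 [ 0.5952 -0.3442  0.01  ]]
```

```bash
python3 -m crank '[[[0,0,0,2.5,4.2,0,-1],[0,0,0,0,0,-4.5,-1],[0,0,0,0,0,-4.5,-1],[0,0,0,0,0,-4.5,-1],[0,0,0,0,0,0,-1],[0,0,0,0,0,0,-1]]]'
python3 - <<'E'
from h import *
s=get_state();print(s['tool_pos'],s['force'])
E
```

```text
time: 3.4
tool_pos: [0.5867, -0.3121, 0.05]
tcp_rot: [0.995, 0.095, 0.001, 0.001]
force: [0.5, -0.1, 0.5]
gripper_width: 0.0853
[ 0.58666474 -0.3120971   0.05004914] [ 0.45967226 -0.14817469  0.46047285]
```

```bash
python3 -m crank '[[[0,0,0,0,0,-2.5,-1],[0,0,0,0,0,-2,-1],[0,0,0,0,0,0,1],[0,0,0,0,0,0,1],[0,0,0,0,0,0,1],[0,0,0,0,0,0,1],[0,0,0,0,0,0,1],[0,0,0,0,0,0,1]]]' 30
python3 -m crank '[[[0,0,0,0,0,0,1],[0,0,0,0,0,0,1],[0,0,0,0,0,1.5,1],[0,0,0,0.5,-2.45,0,1],[0,0,0,0,0,0,1],[0,0,0,0,0,0,1]]]'
```

```text
time: 4.2
tool_pos: [0.5863, -0.3126, 0.0037]
tcp_rot: [0.995, 0.095, 0.001, 0.001]
force: [-0.1, 0.6, 6.6]
gripper_width: 0.0281
time: 4.8
tool_pos: [0.5902, -0.3367, 0.017]
tcp_rot: [0.996, 0.095, 0.0, 0.0]
force: [-0.1, 0.7, -0.2]
gripper_width: 0.0284
```

```bash
python3 -m crank '[[[0,0,0,0,0,-1.2,1],[0,0,0,0,0,0,1],[0,0,0,0,0,0,-0.3],[0,0,0,0,0,0,-0.3],[0,0,0,0,0,0,-0.3],[0,0,0,0,0,0,-0.3],[0,0,0,-0.28,1.47,0,-0.3],[0,0,0,0,0,0,-0.3]]]'
python3 - <<'E'
from h import *
c=snap('wrist','w3.png'); np.savez('w3.npz',**c); s=get_state()
print(s['time'],s['tool_pos'],s['gripper_width'],s['force'],-c['R'].T@c['t'])
E
```

```text
time: 5.6
tool_pos: [0.5872, -0.3206, 0.0042]
tcp_rot: [0.995, 0.096, -0.0, -0.0]
force: [0.4, -1.4, 0.3]
gripper_width: 0.0552
5.65 [ 0.58737242 -0.32129055  0.0043148 ] 0.05547152911020386 [ 0.39157772 -0.31637422  0.65776206] [ 0.57377103 -0.24727174  0.14781366]
```

View pics/w3.png

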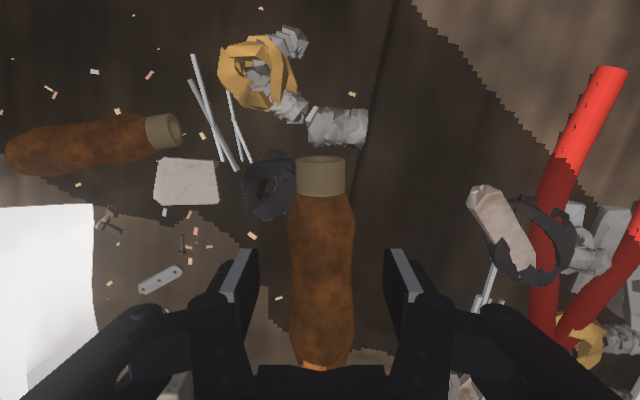

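The handle is clear of the cap and centred between the jaws, with its ferrule end at (321,157). I'll check the grip offset.

```bash
python3 - <<'E'
from h import *
c=dict(np.load('w3.npz'))
s=np.array([.5872,-.3209]); R=np.array([[.982,.189],[.189,-.982]])
for uv in [(297,159),(321,157),(345,159),(321,195),(321,240),(321,300),(326,350),(326,362)]:
    p=depthpts(c,[uv])[0]; q=onz(c,[uv],.024)[0]; print(uv,p.round(4),'tool xy depth',(R.T@(p[:2]-s)).round(4),'z.024',(R.T@(q[:2]-s)).round(4))
E
```

```text
(297, 159) [ 0.5695 -0.2738  0.015 ] tool xy depth [-0.0085 -0.0496] z.024 [-0.0079 -0.0513]
(321, 157) [ 0.5788 -0.2727  0.007 ] tool xy depth [ 0.0008 -0.0489] z.024 [ 0.0008 -0.052 ]
(345, 159) [ 0.5893 -0.2727  0.0008] tool xy depth [ 0.0112 -0.0469] z.024 [ 0.0095 -0.0513]
(321, 195) [ 0.5809 -0.2838  0.0239] tool xy depth [ 0.0009 -0.0376] z.024 [ 0.0009 -0.0376]
(321, 240) [ 0.584  -0.2993  0.0295] tool xy depth [ 0.0009 -0.0218] z.024 [ 0.0009 -0.0193]
(321, 300) [ 0.589  -0.3252  0.0287] tool xy depth [0.0009 0.0045] z.024 [0.0009 0.0076]
(326, 350) [ 0.5951 -0.3462  0.0312] tool xy depth [0.003  0.0264] z.024 [0.0032 0.0326]
(326, 362) [ 0.5964 -0.3525  0.0309] tool xy depth [0.0031 0.0327] z.024 [0.0032 0.039 ]
```

```bash
python3 -m crank '[[[0,0,0,0,0,0,1],[0,0,0,0,0,0,1],[0,0,0,0,0,0,1],[0,0,0,0,0,0,1],[0,0,0,0,0,2,1],[0,0,0,0,0,4,1],[0,0,0,0,0,4,1],[0,0,0,0,0,4,1]]]' 30
python3 -m crank '[[[0,0,-4,0,4,2,1],[0,0,-4,0,4.3,2,1],[0,0,-4,0,4.4,2,1],[0,0,0,0,4.4,0,1],[0,0,0,0,4.4,0,1],[0,0,0,0,4.4,0,1],[0,0,0,0.3,4.2,0,1],[0,0,0,0,0,0,1]]]'
python3 -m crank '[[[0,0,0,0,0,0,1],[0,0,0,0,0,0,1]]]'
python3 - <<'E'
from h import *
c=snap('wrist','w4.png'); np.savez('w4.npz',**c); s=get_state()
print(s['time'],s['tool_pos'],Rn.from_quat(s['tcp_rot']).as_matrix().round(3),s['force'],-c['R'].T@c['t'])
E
```

```text
time: 6.45
tool_pos: [0.5871, -0.3216, 0.1455]
tcp_rot: [0.995, 0.095, -0.0, -0.0]
force: [0.4, -0.1, -0.9]
gripper_width: 0.0273
time: 7.25
tool_pos: [0.5905, -0.0163, 0.2043]
tcp_rot: [1.0, -0.007, 0.0, -0.001]
force: [0.4, -0.6, -0.1]
gripper_width: 0.0277
time: 7.45
tool_pos: [0.5904, -0.0214, 0.2042]
tcp_rot: [1.0, -0.01, -0.0, 0.0]
force: [0.4, -0.7, 0.0]
gripper_width: 0.0277
7.5 [ 0.59040121 -0.02170644  0.20415552] [[ 1.   -0.02 -0.  ]
 [-0.02 -1.   -0.  ]
 [-0.    0.   -1.  ]] [-0.68204825 -0.41942156 -1.15694817] [0.59269235 0.05342338 0.34773578]
```

View pics/w4.png

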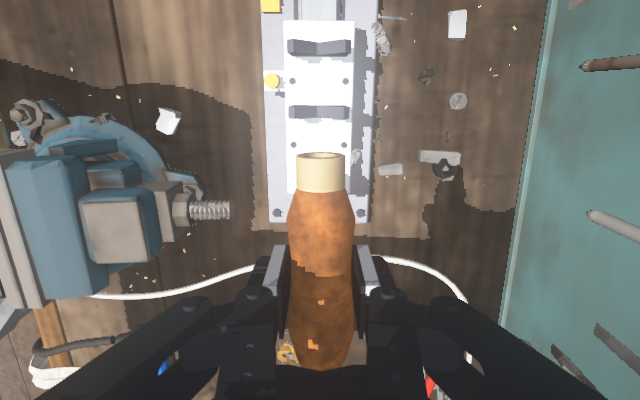

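The handle is held, with its ferrule forward at (320,155). The V-blocks are at (319,47) and (319,111), and the pointer at (272,80), all along image-vertical.

```bash
python3 - <<'E'
from meas import *
c=dict(np.load('w4.npz')); uv,Q=cloud(c)
for nm,(u0,u1,v0,v1) in {'Vfar':(280,360,30,62),'Vnear':(280,360,96,125)}.items():
    k=(uv[:,0]>=u0)&(uv[:,0]<=u1)&(uv[:,1]>=v0)&(uv[:,1]<=v1)&(Q[:,2]>.040)&(Q[:,2]<.09)
    p=Q[k]; print(nm,len(p),p.min(0).round(4),p.max(0).round(4),rect(p),np.percentile(p[:,2],[50,95]))
    k2=k&(Q[:,2]>.055); p=Q[k2]; print('   tops',len(p),p.min(0).round(4),p.max(0).round(4))
I=c['img'].astype(int); ye=(I[:,:,0]-I[:,:,2]>60)&(I[:,:,1]>150); ye[:, :255]=0; ye[:,290:]=0; ye[120:]=0
n,l,s,ce=cv2.connectedComponentsWithStats(ye.astype(np.uint8))
for i in range(1,n):
    if s[i,4]>10: print('yel',s[i],ce[i],depthpts(c,[ce[i].round()])[0].round(4),onz(c,[ce[i]],.043)[0].round(4))
k=(Q[:,2]>.028)&(Q[:,2]<.036)&(uv[:,1]<190)&(uv[:,0]>282)&(uv[:,0]<358); p=Q[k]; print('carr',p.min(0),p.max(0),rect(p))
print('edges',onz(c,[(287,22),(286.5,140),(354,22),(352.5,140)],.0315).round(4))
# handle in tool frame
s=np.array([.5904,-.0216,.2042]); R=np.array([[1,-.02],[-.02,-1]])
for uvp in [(320,152),(320,160),(320,190),(320,230)]:
    p=depthpts(c,[uvp])[0]; print(uvp,p.round(4),(R.T@(p[:2]-s[:2])).round(4),(p[2]-s[2]).round(4))
for v in (170,185,210,230):
    r=np.arange(270,370); P=depthpts(c,np.c_[r,0*r+v]); kk=P[:,2]>.19; print(v,r[kk].min(),r[kk].max(),P[kk][:,0].mean().round(4),P[kk][:,1].mean().round(4),P[kk][:,2].max().round(4))
E
```

```text
Vfar 971 [0.5664 0.0809 0.0402] [0.6162 0.0919 0.0627] [591.3  86.5  10.2  49.9  88.6] [0.05342301 0.06084863]
   tops 430 [0.5664 0.0811 0.055 ] [0.6162 0.0919 0.0627]
Vnear 766 [0.5654 0.031  0.0402] [0.6148 0.0421 0.0628] [590.2  36.6  10.1  49.5  88.4] [0.05422084 0.06064665]
   tops 356 [0.5654 0.031  0.0551] [0.6148 0.0421 0.0628]
yel [261   0  19  12 223] [270.20179372   5.42152466] [0.5503 0.125  0.0145] [0.5541 0.1185 0.043 ]
yel [264  73  15  15 171] [271.49122807  80.16959064] [0.5511 0.0629 0.0413] [0.5517 0.0627 0.043 ]
carr [ 0.55887943 -0.0363332   0.02966808] [0.62160985 0.1101468  0.03594566] [589.9  37.1 145.5  61.   88.7]
edges [[0.5658 0.1084 0.0315]
 [0.5607 0.0111 0.0315]
 [0.6213 0.1074 0.0315]
 [0.6208 0.01   0.0315]]
(320, 152) [0.5919 0.0294 0.2066] [ 0.0005 -0.051 ] 0.0024
(320, 160) [0.592  0.0291 0.2225] [ 0.0005 -0.0507] 0.0183
(320, 190) [0.5917 0.018  0.2236] [ 0.0006 -0.0396] 0.0194
(320, 230) [0.5915 0.004  0.2287] [ 0.0006 -0.0256] 0.0245
170 296 344 0.5919 0.0253 0.2248
185 296 348 0.5918 0.0202 0.3477
210 289 352 0.5918 0.0102 0.2271
230 287 353 0.5915 0.0031 0.2295
```

```bash
python3 -m crank '[[[0,0,0,0,4,0,1],[0,0,0,-0.05,4.05,0,1],[0,0,0,0,0,-4,1],[0,0,0,0,0,-4,1],[0,0,0,0,0,-4,1],[0,0,0,0,0,-2,1],[0,0,0,0,0,0,1],[0,0,0,0,0,0,1]]]'
python3 - <<'E'
from meas import *
c=snap('wrist','w5.png'); s=get_state(); print(s['tool_pos'],s['force'])
uv,Q=cloud(c)
k=(uv[:,1]<200)&(uv[:,0]>240)&(uv[:,0]<400)&(Q[:,1]>.1)&(Q[:,1]<.14)&(Q[:,2]>.055)&(Q[:,2]<.1); p=Q[k]; print('ferrule',len(p),p.min(0),p.max(0),p.mean(0))
E
```

```text
time: 8.3
tool_pos: [0.5902, 0.0589, 0.065]
tcp_rot: [1.0, -0.01, 0.0, -0.0]
force: [-0.0, 0.1, -0.3]
gripper_width: 0.0274
[0.5907508  0.05915169 0.06594724] [0.65042711 0.15217858 0.32971821]
ferrule 1567 [0.58193372 0.10003672 0.06539736] [0.60110744 0.11026444 0.0863647 ] [0.59164374 0.1058559  0.08110828]
```

```bash
python3 -m crank '[[[0,0,0,0,0,-0.8,1],[0,0,0,0,0,-0.2,1],[0,0,0,0,0,-0.2,1],[0,0,0,0,0,0,1]]]'
```

```text
time: 8.75
tool_pos: [0.5898, 0.0599, 0.0522]
tcp_rot: [1.0, -0.009, -0.0, 0.0]
force: [0.0, 0.9, -0.3]
gripper_width: 0.0278
```

```bash
python3 -m crank '[[[0,0,0,0,0,-0.1,1],[0,0,0,0,0,-0.1,1],[0,0,0,0,0,0,1]]]'
```

```text
time: 9.05
tool_pos: [0.5901, 0.0599, 0.0507]
tcp_rot: [1.0, -0.009, 0.0, -0.0]
force: [-0.6, 1.1, 1.2]
gripper_width: 0.0277
```

```bash
python3 -m crank '[[[0,0,0,0,0,-0.1,1],[0,0,0,0,0,0,1]]]'; python3 -m crank '[[[0,0,0,0,0,0,0.2],[0,0,0,0,0,0,0],[0,0,0,0,0,0,-0.2],[0,0,0,0,0,0,-0.3],[0,0,0,0,0,0,-0.3],[0,0,0,0,0,0,-0.3],[0,0,0,0,0,0,-0.3]]]'
python3 -m crank '[[[0,0,0,0,0,2,-0.3],[0,0,0,0,0,4,-0.3],[0,0,0,0,0,4,-0.3],[0,0,0,0,-3,3,-0.3],[0,0,0,0,-4,1,-0.3],[0,0,0,0,0,0,-0.3],[0,0,0,0,0,0,-0.3]]]'
python3 - <<'E'
from meas import *
c=snap('wrist','w6.png'); np.savez('w6.npz',**c); s=get_state(); print(s['time'],s['tool_pos'],s['force'])
uv,Q=cloud(c)
k=(Q[:,0]>.56)&(Q[:,0]<.62)&(Q[:,1]>.0)&(Q[:,1]<.14)&(Q[:,2]>.064)&(Q[:,2]<.1); p=Q[k]; print('handle',len(p),p.min(0),p.max(0),rect(p))
I=c['img'].reshape(-1,3).astype(int)
r=(I[:,0]-np.maximum(I[:,1],I[:,2])>80)&(Q[:,1]<0)&(Q[:,1]>-.1)&(Q[:,0]>.55)&(Q[:,0]<.63)&(Q[:,2]>.072)&(Q[:,2]<.085); p=Q[r]; print('post',len(p),p.mean(0) if len(p) else 0,rect(p) if len(p) else 0)
E
```

```text
time: 9.25
tool_pos: [0.5903, 0.0599, 0.0504]
tcp_rot: [1.0, -0.009, 0.001, -0.0]
force: [-1.8, -0.5, 7.9]
gripper_width: 0.0273
time: 9.95
tool_pos: [0.5899, 0.0598, 0.0492]
tcp_rot: [1.0, -0.009, -0.0, 0.0]
force: [0.0, 0.1, 0.5]
gripper_width: 0.0557
time: 10.65
tool_pos: [0.59, -0.0109, 0.1894]
tcp_rot: [1.0, -0.01, 0.0, -0.0]
force: [0.3, -0.6, -0.0]
gripper_width: 0.0557
10.7 [ 0.58975648 -0.01017494  0.18888935] [-0.13212338  1.39581582 -0.79667502]
handle 4472 [0.57594225 0.01608723 0.06403615] [0.60469579 0.11088298 0.07862556] [590.8  63.4  94.8  28.4  88.7]
post 576 [ 0.58871462 -0.02162634  0.07823767] [588.5 -22.6  19.   18.9  89.1]
```

View pics/w6.png

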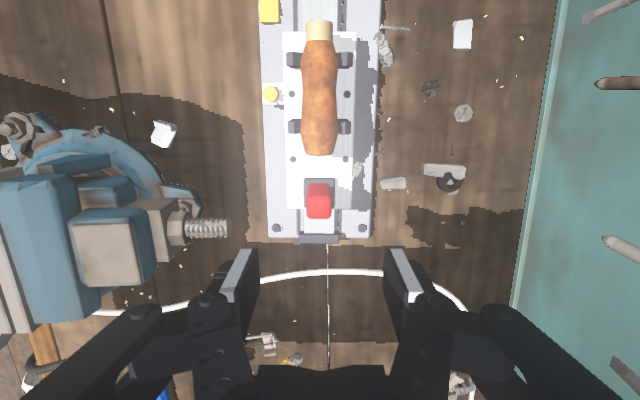

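The handle sits in both V-blocks with its ferrule towards the bush, and the red post is at (319,200), free. Now I'll grip the post.

```bash
python3 -m crank '[[[0,0,0,-0.1,-1.2,0,-0.3],[0,0,0,0,0,-4,-0.3],[0,0,0,0,0,-4,-0.3],[0,0,0,0,0,-4,-0.3],[0,0,0,0,0,-2.4,-0.3],[0,0,0,0,0,0,-0.3],[0,0,0,0,0,0,-0.3]]]'; python3 -m crank '[[[0,0,0,0,0,0,1],[0,0,0,0,0,0,1],[0,0,0,0,0,0,1],[0,0,0,0,0,0,1],[0,0,0,0,0,0,1],[0,0,0,0,0,0,1]]]' 50
```

```text
time: 11.4
tool_pos: [0.5887, -0.022, 0.0456]
tcp_rot: [1.0, -0.009, -0.0, 0.0]
force: [-0.2, -0.7, 0.6]
gripper_width: 0.0554
time: 12.0
tool_pos: [0.5881, -0.0222, 0.0473]
tcp_rot: [1.0, -0.01, -0.0, 0.0]
force: [-11.2, 0.5, 11.0]
gripper_width: 0.0192
```

```bash
python3 -m crank '[[[0,0,0,-0.05,0,0.15,1],[0,0,0,0.02,0.5,0,1],[0,0,0,0.02,1,0,1],[0,0,0,0.03,1.2,0,1],[0,0,0,0.03,1.2,0,1],[0,0,0,0.03,1.2,0,1],[0,0,0,0.03,1.2,0,1],[0,0,0,0.02,0.7,0,1]]]'; python3 -m crank '[[[0,0,0,0,0,0,1],[0,0,0,0,0,0,1]]]'
python3 - <<'E'
from meas import *
c=snap('wrist','w7.png'); np.savez('w7.npz',**c); s=get_state(); print(s['time'],s['tool_pos'],s['force'])
a=c['img'][0:260,230:410,::-1]; cv2.imwrite('pics/w7c.png',cv2.resize(a,None,fx=2.3,fy=2.3,interpolation=2))
E
```

```text
time: 12.8
tool_pos: [0.5898, 0.0486, 0.0473]
tcp_rot: [1.0, -0.009, -0.0, 0.0]
force: [-6.1, -3.3, 2.9]
gripper_width: 0.0193
time: 13.0
tool_pos: [0.5898, 0.0487, 0.0473]
tcp_rot: [1.0, -0.009, -0.0, -0.0]
force: [-5.1, 1.5, 2.7]
gripper_width: 0.0191
13.05 [0.58986626 0.04860609 0.04735451] [-5.07377212  1.6156566   3.05932776]
```

View pics/w7c.png

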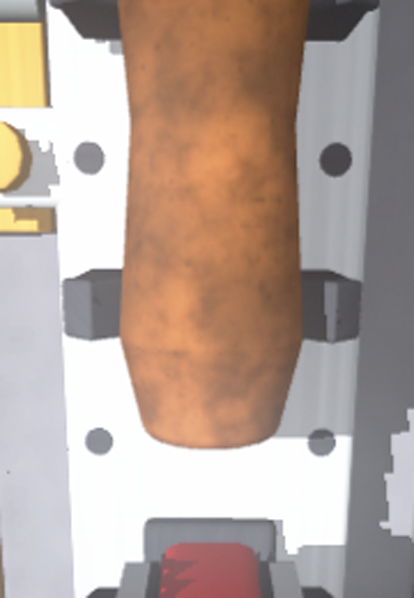

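Crop of w7: the plunger is at crop (8,158), a ridge is just visible at the top left (20,15), and the handle is still in both V-blocks. About 37 mm remains to the notch. I'm going most of the way, then creeping.

```bash
python3 -m crank '[[[0,0,0,0.02,0.8,0,1],[0,0,0,0.02,0.8,0,1],[0,0,0,0.02,0.7,0,1],[0,0,0,0,0.2,0,1],[0,0,0,0,0,0,1],[0,0,0,0,0,0,1]]]'
python3 -c "
from meas import *
c=snap('wrist','w8.png'); np.savez('w8.npz',**c); uv,Q=cloud(c); s=get_state(); print(s['tool_pos'],s['force'])
for u in (225,235,240,245):
  k=(uv[:,0]==u)&(uv[:,1]<130)&(Q[:,2]>.005)&(Q[:,2]<.05); print(u,[(int(a[1]),*(q[1:]*1000).round(1)) for a,q in zip(uv[k][::4],Q[k][::4])])
"
python3 -m crank '[[[0,0,0,0,0.2,0,1],[0,0,0,0,0,0,1]]]'
python3 -m crank '[[[0,0,0,0,0.2,0,1],[0,0,0,0,0,0,1]]]'
python3 -m crank '[[[0,0,0,0.01,0.1,0,1],[0,0,0,0,0,0,1]]]'
```

```text
time: 13.65
tool_pos: [0.5905, 0.0732, 0.0473]
tcp_rot: [1.0, -0.009, -0.0, -0.0]
force: [-4.8, -0.2, 2.7]
gripper_width: 0.0193
[0.59044201 0.0732373  0.04731802] [-4.77364094  0.98552583  2.82162378]
225 [(0, np.float64(188.3), np.float64(14.5)), (4, np.float64(186.5), np.float64(15.6)), (8, np.float64(185.1), np.float64(14.4)), (12, np.float64(183.3), np.float64(15.0)), (16, np.float64(181.8), np.float64(14.4)), (20, np.float64(179.8), np.float64(16.4)), (24, np.float64(177.5), np.float64(19.8)), (28, np.float64(175.9), np.float64(19.5)), (32, np.float64(174.3), np.float64(19.2)), (36, np.float64(172.8), np.float64(18.1)), (40, np.float64(171.7), np.float64(14.4)), (44, np.float64(169.9), np.float64(14.5)), (48, np.float64(166.1), np.float64(32.3)), (52, np.float64(163.7), np.float64(40.9)), (56, np.float64(162.1), np.float64(41.5)), (60, np.float64(160.6), np.float64(41.4)), (64, np.float64(159.2), np.float64(40.8)), (68, np.float64(157.6), np.float64(42.0)), (72, np.float64(156.1), np.float64(41.4)), (76, np.float64(154.6), np.float64(40.6)), (80, np.float64(153.0), np.float64(4
[... 4497 characters left out ...]
at64(15.2)), (104, np.float64(142.5), np.float64(15.5)), (108, np.float64(140.6), np.float64(14.7)), (112, np.float64(138.7), np.float64(15.9)), (116, np.float64(136.7), np.float64(14.2)), (120, np.float64(134.9), np.float64(16.4)), (124, np.float64(132.9), np.float64(15.2)), (128, np.float64(130.9), np.float64(15.0))]
time: 13.9
tool_pos: [0.5905, 0.0741, 0.0473]
tcp_rot: [1.0, -0.01, -0.0, 0.001]
force: [-4.8, -6.0, 3.1]
gripper_width: 0.0192
time: 14.1
tool_pos: [0.5906, 0.0766, 0.0473]
tcp_rot: [1.0, -0.01, -0.0, 0.0]
force: [-4.0, -1.5, 2.6]
gripper_width: 0.0192
time: 14.3
tool_pos: [0.5906, 0.0777, 0.0473]
tcp_rot: [1.0, -0.01, -0.0, 0.0]
force: [-5.3, -1.9, 2.5]
gripper_width: 0.0195
```

The depth profile puts the second ridge at y≈0.175, so the notch is at about 0.1695. The pointer is TCP+0.0848, giving a target TCP y of about 0.0847. I'll creep on from here.

```bash
for i in 1; do python3 -m crank '[[[0,0,0,0,0.1,0,1],[0,0,0,0,0,0,1]]]'; python3 -m crank '[[[0,0,0,0.01,0.1,0,1],[0,0,0,0,0,0,1]]]'; python3 -m crank '[[[0,0,0,0,0.1,0,1],[0,0,0,0,0,0,1]]]'; python3 -m crank '[[[0,0,0,0,0.1,0,1],[0,0,0,0,0,0,1]]]'; done | grep -E 'pos|force'
```

```text
tool_pos: [0.5906, 0.0788, 0.0473]
force: [-4.4, -1.9, 2.7]
tool_pos: [0.5906, 0.0799, 0.0473]
force: [-6.6, -1.4, 3.4]
tool_pos: [0.5906, 0.081, 0.0473]
force: [-5.5, -0.4, 2.8]
tool_pos: [0.5907, 0.0821, 0.0474]
force: [-6.1, -0.9, 2.7]
```

```bash
(python3 -m crank '[[[0,0,0,0,0.1,0,1],[0,0,0,0,0,0,1]]]'; python3 -m crank '[[[0,0,0,0.01,0.1,0,1],[0,0,0,0,0,0,1],[0,0,0,0,0,0,1]]]') | grep -E 'pos|force'
python3 - <<'E'
from meas import *
c=snap('wrist','w9.png'); np.savez('w9.npz',**c); uv,Q=cloud(c); s=get_state(); print(s['tool_pos'],s['force'])
B=np.array([.0244,1.]);
for nm,(a,b),(u0,u1) in (('ridge',(.0170,.023),(220,250)),('lug',(.028,.037),(240,248)),('brass',(.038,.046),(215,245))):
  k=(uv[:,0]>=u0)&(uv[:,0]<=u1)&(uv[:,1]<140)&(Q[:,2]>a)&(Q[:,2]<b)&(Q[:,1]>.14); p=Q[k]
  if len(p): print(nm,len(p),np.histogram(p[:,1],bins=np.arange(.150,.190,.002))[0],p[:,1].min(),p[:,1].max(),p[:,0].mean())
t=snap('top'); s2=snap('side','s9.png')
cv2.imwrite('pics/t9.png',np.vstack([cv2.resize(t['img'][170:205,190:290,::-1],(700,245),interpolation=2),cv2.resize(c['img'][0:130,190:400,::-1],(700,340))]))
E
```

```text
tool_pos: [0.5907, 0.0831, 0.0474]
force: [-5.1, -0.9, 3.7]
tool_pos: [0.5907, 0.0842, 0.0473]
force: [-6.2, 0.7, 3.7]
[0.59075103 0.08424939 0.04736145] [-6.16295102  0.52085557  3.95294489]
ridge 11 [0 0 0 0 9 0 0 0 0 0 0 0 0 0 0 0 0 0 1 0] 0.14978939036400385 0.18700075429848712 0.5539927279595126
lug 381 [ 0  0  0  0  3 42 45 44 41 38 43 45 45 35  0  0  0  0  0  0] 0.15997530796508788 0.1775204397243526 0.5603159805924001
brass 721 [  0   0   0   0   0   0  47 126 132 132 129 110  45   0   0   0   0   0
   0   0] 0.16283175708077924 0.17525854761696918 0.5547058054852374
```

View pics/t9.png

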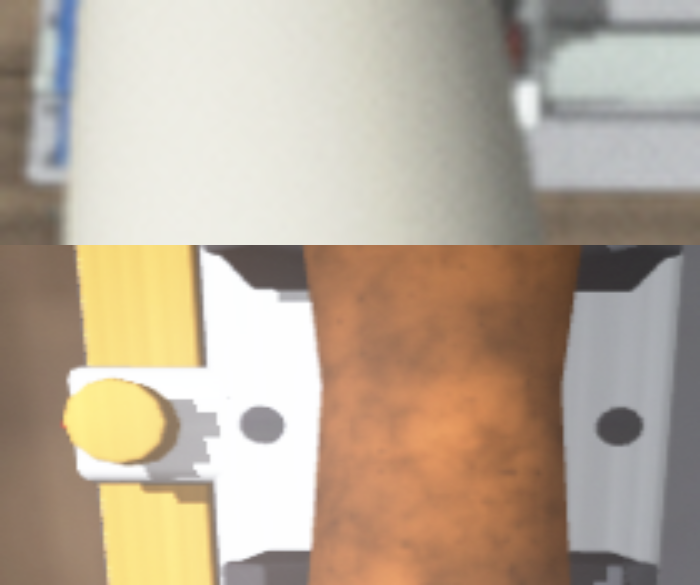

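Both ridges are now hidden under the lug. The pointer is at y≈0.1690 (plunger at (120,420) in the lower half) and the notch is at about 0.1692. I'll hold, check the readings, then hand in.

```bash
python3 -m crank '[[[0,0,0,0,0,0,1],[0,0,0,0,0,0,1],[0,0,0,0,0,0,1],[0,0,0,0,0,0,1],[0,0,0,0,0,0,1]]]'
python3 - <<'E'
from meas import *
F=[]; 
for i in range(5):
    c=snap('wrist'); uv,Q=cloud(c); s=get_state(); F.append(s['force'])
    k=(uv[:,0]>=215)&(uv[:,0]<=245)&(uv[:,1]<140)&(Q[:,2]>.038)&(Q[:,2]<.046)&(Q[:,1]>.14); p=Q[k][:,1]; print(s['tool_pos'][1].round(4),(p.min()+p.max())/2,p.mean())
print(np.mean(F,0))
w=dict(np.load('w8.npz')); uv,Q=cloud(w)
k=(uv[:,0]>=215)&(uv[:,0]<=248)&(uv[:,1]<46)&(Q[:,2]>.0175)&(Q[:,2]<.023); p=Q[k][:,1]; print('ridge2',p.mean(),np.percentile(p,[2,98]))
k=(uv[:,0]>=215)&(uv[:,0]<=245)&(uv[:,1]<140)&(Q[:,2]>.038)&(Q[:,2]<.046)&(Q[:,1]>.14); p=Q[k][:,1]; print('brass w8',(p.min()+p.max())/2,p.mean())
t=dict(np.load('w1.npz')); uv,Q=cloud(t)
k=(Q[:,0]>.545)&(Q[:,0]<.562)&(Q[:,1]>.155)&(Q[:,2]>.0175)&(Q[:,2]<.023); p=Q[k][:,1]; print('w1 ridges',np.histogram(p,bins=np.arange(.156,.184,.001)))
E
```

```text
time: 16.25
tool_pos: [0.5908, 0.0842, 0.0473]
tcp_rot: [1.0, -0.009, -0.0, -0.0]
force: [-5.4, 1.5, 2.6]
gripper_width: 0.0194
0.0842 0.16906887995100217 0.16891290175716858
0.0842 0.1690770121730672 0.16893368071453094
0.0842 0.1690852652991483 0.168936477387134
0.0842 0.16906642362079674 0.16893108945512852
0.0842 0.16900168662409037 0.16886248442352894
[-5.89156474  0.22211212  3.3197635 ]
ridge2 0.1754154616822824 [0.17201186 0.17898334]
brass w8 0.15785494660419352 0.15788382977025137
w1 ridges (array([ 0,  1,  0,  6, 13, 13, 16, 15, 15, 13, 10,  3,  0,  0,  0,  3, 15,
       16, 17, 15, 14, 14, 10,  1,  0,  0,  0]), array([0.156, 0.157, 0.158, 0.159, 0.16 , 0.161, 0.162, 0.163, 0.164,
       0.165, 0.166, 0.167, 0.168, 0.169, 0.17 , 0.171, 0.172, 0.173,
       0.174, 0.175, 0.176, 0.177, 0.178, 0.179, 0.18 , 0.181, 0.182,
       0.183]))
```

```bash
python3 -c "
from bench import job_done,get_state
print(job_done()); s=get_state(); print(s['time'],s['tool_pos'],s['gripper_width'],s['force'])"
```

```text
the job is handed in; nothing more can be done
None
the job is handed in; nothing more can be done
```

I laid the wooden handle in the two V-blocks with its ferrule towards the bush and let go. I then gripped the red post at 50 N and slid the carriage into the notch, and handed in still holding the post at about 16.5 s.

**On the way:** A loose black cap lay beside the handle. I gripped the handle towards its tail, moved it 25 mm clear of the cap and set it down, then gripped it again near its middle.

**Checks before handing in:**
- **Notch:** depth pictures put the pointer at y ≈ 0.1690 m. They put the notch, between the ridges at 0.163 and 0.175 m, at about 0.1691–0.1694 m. The carriage was still, and the force along the rail was about 0.2 N.
- **Handle:** just after I let go, its middle was within about 2 mm of the cradle, and its axis was parallel to the rail and at the right height. I did not measure its position again after sliding the carriage, but the later pictures showed it still lying in both V-blocks.
- **Post:** the fingers were closed on it at an opening of 19 mm.

**Unclear or not checked:**
- **Ball drop:** the force readings never clearly showed the ball dropping in. There was only a −6 N peak about 10 mm before the middle, so being in the notch rests on the camera measurement.
- **Top view:** at the end the arm blocked it, so it could not confirm the position. An early rough reading from it put the notch at 0.168 m, about 1 mm off.
- **Rule, marker and stone:** I kept clear of them but did not measure their positions again.

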